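Weigh-pan tip: load the potatoes, dump them in the crate, ease the pan back

TASK

Put the two loose potatoes from the counter into the scale's tipping pan with the one that is already there, then push the pan over past its detent so that all three drop into the crate. Ease the empty pan back upright without letting it slam and let go of it; leave everything else on the counter standing where it is.

Things in the scene. Friction and masses are not known exactly. Their poses are not given: they have to be found in the camera images.
- weigher: Counter scale with tipping pan, fixed: grey housing 250 x 290 x 75 mm, steel platter to 86 mm, indicator on the robot's side. Origin on the counter under its middle; x points the way the pan dumps (away from the robot, to the crate), y across, z up. It covers x -165 to 185, y -160 to 160 mm; cheeks at y = +-130 mm carry the hinge, a spring strut stands at y = 150 mm; only pan, handle and strut (220 mm) rise above 180 mm.
- pan_hinge (a point): Middle of the pan's hinge axis, on the scale at x = 100, y = 0, z = 165 mm; axes as the scale's. The hinge axis is the y axis.
- pan (a joint): Pan angle, rad: 0 upright at the rear stop, growing as the handle rises and the open end dips, 1.05 tipped at the front stop. Detent and weight hold it at 0; tipping it takes up to about 8 N at the handle. Beyond about 0.65 the spring carries it to the front stop and holds it. Back: 1 to 4 N up to 0.65, then spring and weight pull it home and it slams if let go; hold the handle and lower it slowly.
- pan_floor (a point): Middle of the pan's inner floor, turning with the pan (x to the open dumping end, y across, z up). Inner floor x -108 to 112, y -114 to 114 mm, level and 174 mm above the counter when upright. Back wall, and the side walls of the rear 150 mm, are 55 mm high and 4 mm thick (sides slope down to 34 mm over the front 75 mm); the front end is open, without a lip.
- pan_handle (a point): Middle of the pan's black handle bar, 14 mm thick, 124 mm long, along y, on struts at y = +-55 mm; its centre is 45 mm behind the outside of the pan's back wall, so fingers fit between from above. Turns with the pan. Upright: 185 mm behind and 50 mm above the hinge (215 mm above the counter). Fully tipped: 49 mm behind, 185 mm above the hinge (350 mm above the counter).
- potato_a_mid (a point): An oblong brown potato lying flat on the counter beside the scale, 98 mm long, 58 mm wide, 46 mm high, 0.1 to 0.23 kg; it does not roll. This point is its middle, 23 mm above what it lies on; its x axis runs along its length, y across its width (grip it there), z up.
- potato_b_mid (a point): An oblong brown potato lying flat on the counter beside the scale, 92 mm long, 58 mm wide, 46 mm high, 0.1 to 0.23 kg; it does not roll. This point is its middle, 23 mm above what it lies on; its x axis runs along its length, y across its width (grip it there), z up.
- potato_c_mid (a point): An oblong brown potato lying flat on the floor of the pan, across its front part (60 to 75 mm ahead of the floor middle, so the rear is free), 95 mm long, 58 mm wide, 46 mm high, 0.1 to 0.23 kg; it does not roll. This point is its middle, 23 mm above what it lies on; its x axis runs along its length, y across its width (grip it there), z up.
- crate_rim (a point): Middle of the top edge of the crate's wall next to the scale, 80 mm above the counter. The open plastic crate with slatted sides stands on the counter under the pan's open end, fixed, outer 300 (x) x 310 (y) x 80 mm, walls 6 mm; it runs 297 mm in +x from this point and 155 mm to either side in y. Axes nearly as the scale's.
- onion: Loose bystander: an onion, 72 mm across, 73 mm high with its tip; origin under its middle.
- can: Loose bystander: a drinks can, 66 mm across, 115 mm high; origin under its middle.
- jar: Loose bystander: a glass jar with a steel lid, 72 mm across, 105 mm high; origin under its middle.
- bottle: Loose bystander: an amber glass bottle, 62 mm across, 200 mm high; origin under its middle.
- cup: Loose bystander: a white cup without a handle, 76 mm across, 85 mm high; origin under its middle.
Things that resemble listed ones, but are neither listed nor needed, are in the scene too. Leave any blue or purple look-alike of the part that bears potato_a_mid alone. What is shaped like the part that bears potato_c_mid but pink or purple is not meant.

How it is judged:
By the outcome, as a careful person would: the job done as asked, in the order asked, and still so for the second after the job is handed in, with the robot touching nothing.
It also fails if it takes over 72 s, if anything falls off the work surface, if the arm or the gripper's body presses on something with over 40 N, if the wrist force passes 120 N, or if a joint passes its speed limit or range.

ROBOT

A 6-joint arm with a two-finger parallel gripper is mounted at the origin on the work surface. World frame = base frame: x ahead of the robot, y to its left, z up, the work surface at z = 0. Lengths are in m, angles in degrees, forces in N, time in s.
With the tool pointing down it reaches from about 0.325 to 0.75 m from the base axis. Payload 7.6 kg.
Tool frame: the origin (TCP) lies midway between the tips of the shut fingers; the grasp point (between the pads) lies 19 mm behind it; x points along the fingers, z is the direction in which the jaws open and shut, and the axes are right-handed (so a half turn about x gives the same grasp; the last joint's range is limited). The gripper opens to 85 mm and grips with 20 to 120 N. Pads are 22 mm wide; open, the fingers measure 114 mm over their backs; the gripper's body (76 mm by 85 mm) begins 54 mm behind the grasp point. The pads swing forward as they close: fully open they stand 13 mm farther back than shut.
Start: joints at [63.753, 2.991, 80.254, -0, 96.75, -4.028], TCP at [0.199, 0.486, 0.231] pointing down, gripper open.
Joint ranges: [-166.34, 166.34], [-52.06, 124.39], [6.96, 135.62], [-60.46, 240.46], [14.63, 156.25], [-167.68, 167.68]. Speed limits (degrees/s): [147.25, 147.25, 172.46, 180, 180, 180].

INTERFACE

Orientations are given as a 3x3 rotation matrix whose columns are the frame's x, y, z axes.
In Python, from cell import * gives the robot as it stands.
- The arm moves only by the shell command python3 -m crank 'ROWS' [FORCE]. ROWS is JSON, a list of rows, each an object with "claw": the closure in counts, from 0 (fully open) to 255 (shut); "slide": the shift along the tool's x, y, z in mm, a list of three; "rotation": the turn, a rotation vector about the tool's x, y, z in degrees, a list of three. In form: [{"claw": claw, "slide": [tx, ty, tz], "rotation": [rx, ry, rz]}, ...]. A call has exactly 8 rows; each row shifts and turns the pose as measured when the row begins, along the tool's axes as they then stand; what a row does not reach is not made up. A row lasts 1/8 s, in which the tool goes at most 62.5 mm and 10.7 degrees, less where a joint would pass 70% of its speed; a pose out of reach is approached as far as the arm can. A call with a gripper value outside its range is refused whole. The fingers move at their own pace and stop on an object; FORCE is the grip in N (left out, the last holds). Time passes only in rows, so rows that do not move let the fingers close, or fill a call up. It gives the time, the measured TCP pose, the force and the opening at its end, in the units of the state.
- sense(): the state, without advancing time (a new reading comes with each control period).
- get_image(name): name is "scene" or "side" or "wrist"; returns a dict with "pixels" (420x560x3 uint8, blue, green, red), "range_z" (420x560 float32, m along the optical axis (not along the pixel's ray), 0 where there is no reading), "K" (3x3 intrinsics, pixels), "k1" (the pictures are not rectified: a ray, as slopes to the right and down, at radius r is drawn at 1 + k1 r^2 times it, then the intrinsics apply), "rvec" (rotation vector, rad) and "tvec" (3), from world to camera coordinates, as OpenCV has them; the wrist camera has in their place "T_tool_cam" (4x4, takes a point from camera to tool coordinates, whose origin is the TCP and whose axes are the tool frame's). Camera axes: x right, y down, z forward; pixel columns grow to the right and rows downward; lengths in m; the calibration is good to about 2 mm. A picture is of the moment at which its call begins: read the wrist's pose just before it.
- job_done(): hands the job in, once; it reports no verdict.
The state is a dict: "t": time; "joints": joint angles; "joint_vel": joint speeds; "joint_efforts": joint torques, N m; "tool_pos": TCP position; "eef_rot": TCP orientation; "force": force on the tool from outside, world axes, zero at the start; "torque": the same for the moment, N m; "finger_gap": finger opening in m.
Only numpy, scipy, OpenCV 4.12 (cv2) and the standard library are available. Lean on these libraries where they do the work, as an engineer would, in place of code of your own. Each camera call takes 0.05 s, during which the arm holds its last target.

## Working session

There is one attempt and no reset: what is moved stays moved. The work goes in short steps, Python scripts to look and compute and a shell command to move; the robot and the scene stay as the last step left them, time stands still between calls to the robot, and variables do not carry over. Pictures are saved under pics/ and viewed, and the job is handed in when it is done.

```bash
ls; mkdir -p pics
cat > h.py <<'E'
import numpy as np, cv2
from cell import *
def cam(n):
    s=sense(); im=get_image(n)
    K=np.array(im["K"],float)
    if n=="wrist":
        T=np.eye(4);T[:3,:3]=np.array(s["eef_rot"]);T[:3,3]=s["tool_pos"]
        T=T@np.array(im["T_tool_cam"])
    else:
        R=cv2.Rodrigues(np.array(im["rvec"],float))[0]
        T=np.eye(4);T[:3,:3]=R.T;T[:3,3]=-R.T@np.array(im["tvec"],float).ravel()
    im["T"]=T;return im
def slopes(im,uv):
    uv=np.array(uv,float).reshape(-1,1,2)
    return cv2.undistortPoints(uv,np.array(im["K"],float),np.array([im["k1"],0,0,0,0.])).reshape(-1,2)
def onplane(im,uv,z):
    p=slopes(im,uv);d=np.c_[p,np.ones(len(p))]@im["T"][:3,:3].T;o=im["T"][:3,3]
    return o+d*((z-o[2])/d[:,2])[:,None]
def cloud(im):
    h,w=im["range_z"].shape
    v,u=np.mgrid[:h,:w]
    p=slopes(im,np.c_[u.ravel(),v.ravel()]);r=im["range_z"].ravel()[:,None]
    P=np.c_[p*r,r]@im["T"][:3,:3].T+im["T"][:3,3]
    P[r[:,0]==0]=np.nan
    return P.reshape(h,w,3)
def proj(im,P):
    R=im["T"][:3,:3].T;t=-R@im["T"][:3,3]
    return cv2.projectPoints(np.array(P,float).reshape(-1,1,3),cv2.Rodrigues(R)[0],t,np.array(im["K"],float),np.array([im["k1"],0,0,0,0.]))[0].reshape(-1,2)
E
python3 - <<'E'
from h import *
import pickle
s=sense();print(s["t"],s["tool_pos"],np.round(s["eef_rot"],3).tolist(),s["force"],s["finger_gap"])
for n in("scene","side","wrist"):
    im=cam(n);cv2.imwrite(f"pics/{n}0.png",im["pixels"]);pickle.dump(im,open(f"{n}0.pkl","wb"));print(n,np.round(im["T"],3).tolist())
E
```

```text
pics
0.0 [0.19837075 0.48575811 0.23046121] [[-0.001, -0.926, 0.378], [-0.001, 0.378, 0.926], [-1.0, 0.0, -0.002]] [-0.11925292 -0.42564204  0.16224304] 0.08550504882369017
scene [[-0.368, 0.773, -0.517, 1.164], [0.93, 0.305, -0.205, 0.239], [-0.001, -0.557, -0.831, 1.099], [0.0, 0.0, 0.0, 1.0]]
side [[0.812, -0.341, 0.474, -0.081], [-0.584, -0.472, 0.661, -0.92], [-0.002, -0.813, -0.582, 0.966], [0.0, 0.0, 0.0, 1.0]]
wrist [[0.378, 0.874, 0.304, 0.12], [0.926, -0.357, -0.126, 0.518], [-0.002, 0.329, -0.944, 0.373], [0.0, 0.0, 0.0, 1.0]]
```

View pics/scene0.png

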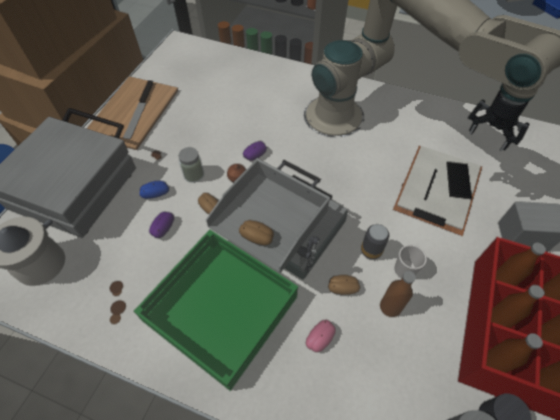

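View pics/side0.png

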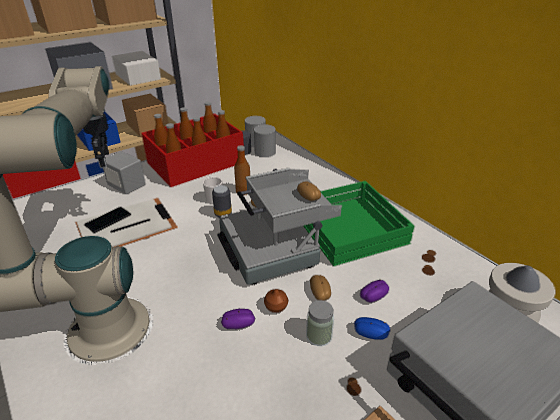

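View pics/wrist0.png

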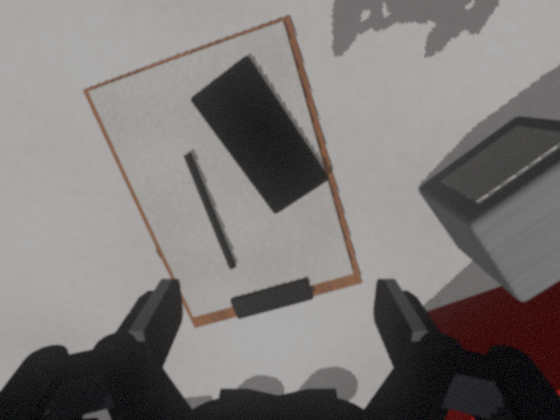

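The scene view shows the pan with potato c at (256,232). A brown potato lies at (343,284) on the +y side and another at (208,203) on the −y side, half hidden by the scale. Look-alikes:
- purple at (255,150) and (161,223)
- blue at (153,189)
- pink at (320,335)
- small brown crumbs at (117,287–318)
- onion at (236,172)

In the side view the −y potato is at (320,287), next to the onion and jar. I choose the brown ones and check them in crops.

```bash
cat > m.py <<'E'
from h import *
import pickle
S=pickle.load(open("scene0.pkl","rb"));D=pickle.load(open("side0.pkl","rb"))
def blobs(im,n):
    hsv=cv2.cvtColor(im["pixels"],cv2.COLOR_BGR2HSV);C=cloud(im)
    m=cv2.inRange(hsv,(5,90,50),(20,255,255))
    m=cv2.morphologyEx(m,cv2.MORPH_OPEN,np.ones((3,3)))
    k,l,st,c=cv2.connectedComponentsWithStats(m)
    for i in range(1,k):
        if st[i,4]<60: continue
        P=C[l==i];P=P[~np.isnan(P[:,0])]
        if len(P)==0: continue
        if np.hypot(*np.median(P,0)[:2])>1: continue
        q=P[:,:2].astype(np.float32);r=cv2.minAreaRect(q)
        print(n,np.round(c[i]),st[i,4],"med",np.round(np.median(P,0),3),"z",np.round(np.percentile(P[:,2],[2,98]),3),"rect",np.round(r[0],3),np.round(r[1],3),round(r[2],1))
if __name__=="__main__":
    blobs(S,"scene");blobs(D,"side")
    a=cv2.resize(S["pixels"][120:360,160:400],(480,480),interpolation=2);b=cv2.resize(D["pixels"][150:350,200:400],(480,480)[::1] and (320,320))
    cv2.imwrite("pics/cropS.png",cv2.resize(S["pixels"][140:350,180:400],None,fx=3,fy=2.8));cv2.imwrite("pics/cropD.png",cv2.resize(D["pixels"][150:340,210:400],None,fx=3,fy=3))
E
python3 m.py
```

```text
scene [308.  49.] 73 med [-0.761 -0.354 -0.296] z [-0.351 -0.282] rect [-0.775 -0.359] [0.068 0.028] 18.9
scene [124. 102.] 1149 med [ 0.255 -0.772  0.019] z [0.015 0.025] rect [ 0.309 -0.745] [0.41  0.155] 25.7
scene [152. 110.] 897 med [ 0.238 -0.643  0.019] z [0.014 0.024] rect [ 0.254 -0.634] [0.32  0.087] 14.8
scene [103. 128.] 239 med [ 0.397 -0.76   0.02 ] z [0.014 0.146] rect [ 0.422 -0.7  ] [0.251 0.069] 67.6
scene [234. 172.] 155 med [ 0.433 -0.212  0.054] z [0.037 0.072] rect [ 0.431 -0.212] [0.038 0.048] 10.9
scene [207. 202.] 195 med [ 0.567 -0.246  0.044] z [0.032 0.049] rect [ 0.564 -0.248] [0.061 0.042] 68.8
scene [403. 211.] 74 med [0.343 0.34  0.004] z [-0.     0.009] rect [0.343 0.34 ] [0.059 0.019] 86.2
scene [256. 232.] 524 med [ 0.702 -0.01   0.215] z [0.199 0.221] rect [ 0.697 -0.011] [0.083 0.044] 84.9
scene [453. 229.] 87 med [0.356 0.499 0.003] z [-0.001  0.008] rect [0.355 0.498] [0.058 0.019] 87.1
scene [517. 268.] 946 med [0.522 0.628 0.152] z [0.077 0.22 ] rect [0.495 0.644] [0.065 0.09 ] 56.7
scene [553. 287.] 314 med [0.52  0.733 0.108] z [0.075 0.148]
[... 663 characters left out ...]
d [0.657 0.355 0.103] z [0.021 0.182] rect [0.594 0.26 ] [0.277 0.059] 55.5
side [309. 191.] 319 med [ 0.677 -0.032  0.208] z [0.186 0.218] rect [0.783 0.102] [0.394 0.074] 51.9
side [428. 270.] 84 med [ 0.903 -0.37  -0.001] z [-0.006  0.003] rect [ 0.907 -0.368] [0.049 0.031] 39.4
side [320. 287.] 393 med [ 0.548 -0.258  0.038] z [0.02  0.046] rect [ 0.555 -0.249] [0.092 0.054] 58.5
side [276. 300.] 418 med [ 0.407 -0.229  0.047] z [0.022 0.069] rect [ 0.415 -0.219] [0.063 0.063] 53.0
side [354. 386.] 101 med [ 0.428 -0.529 -0.001] z [-0.003  0.002] rect [ 0.427 -0.528] [0.035 0.024] 67.6
side [379. 415.] 219 med [ 0.417 -0.619  0.017] z [0.013 0.021] rect [ 0.417 -0.617] [0.03  0.066] 54.7
```

View pics/cropS.png

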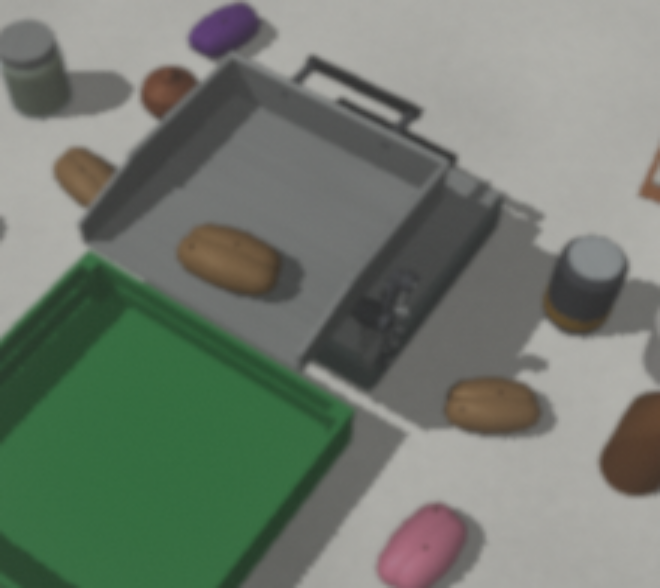

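View pics/cropD.png

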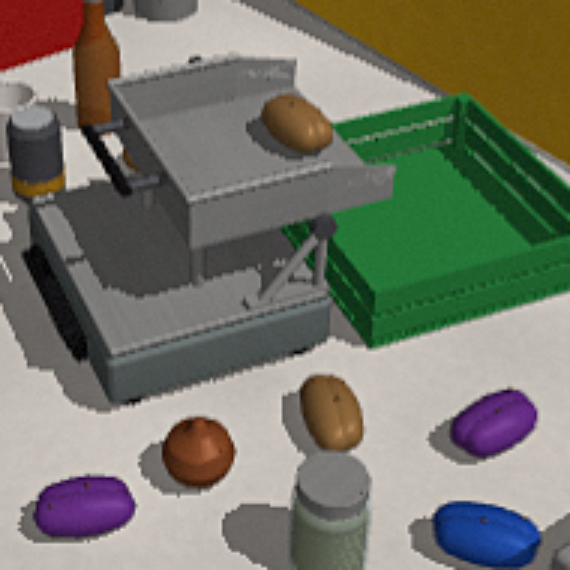

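```bash
cat > m2.py <<'E'
from m import *
def fuse(name,zlo,zhi,*cs):
    Q=[]
    for im,uv,rad in cs:
        hsv=cv2.cvtColor(im["pixels"],cv2.COLOR_BGR2HSV);C=cloud(im)
        m=cv2.inRange(hsv,(5,60,30),(22,255,255))
        _,l=cv2.connectedComponents(m)
        P=C[l==l[uv[1],uv[0]]];P=P[(P[:,2]>zlo)&(P[:,2]<zhi)];
        P=P[np.linalg.norm(P[:,:2]-np.median(P[:,:2],0),axis=1)<.07];Q.append(P)
    P=np.vstack(Q)
    r=cv2.minAreaRect(P[:,:2].astype(np.float32));print(name,len(P),np.round(r[0],4),np.round(r[1],3),round(r[2],1))
    for P in Q:
        r=cv2.minAreaRect(P[:,:2].astype(np.float32));print("   ",len(P),np.round(r[0],4),np.round(r[1],3),round(r[2],1),np.round(np.percentile(P[:,2],98),3))
fuse("left",.006,.06,(S,(343,284),0))
fuse("right",.006,.06,(S,(207,202),0),(D,(320,287),0))
fuse("pan",.18,.23,(S,(256,232),0),(D,(309,191),0))
# pan points z>0.18
C=cloud(S);CD=cloud(D)
for nm,c in(("S",C),("D",CD)):
    P=c.reshape(-1,3);ok=(P[:,2]>.222)&(P[:,2]<.238)&(P[:,0]>.3)&(P[:,0]<.8)&(abs(P[:,1])<.25);Q=P[ok]
    r=cv2.minAreaRect(Q[:,:2].astype(np.float32));print(nm,len(Q),np.round(cv2.boxPoints(r),3).tolist(),r[2])
    b=(c[...,2]>.2)&(c[...,2]<.23)&(cv2.cvtColor(({"S":S,"D":D}[nm])["pixels"],cv2.COLOR_BGR2GRAY)<45)&(c[...,0]>.3)&(c[...,0]<.7)&(abs(c[...,1])<.25)
    Q=c[b];
    if len(Q): r=cv2.minAreaRect(Q[:,:2].astype(np.float32));print(" dark",len(Q),np.round(r[0],3),np.round(r[1],3),r[2],np.round(np.percentile(Q,[5,50,95],axis=0),3).tolist())
E
python3 m2.py
```

```text
left 487 [0.6706 0.2336] [0.049 0.085] 22.7
    487 [0.6706 0.2336] [0.049 0.085] 22.7 0.048
right 655 [ 0.5554 -0.2495] [0.092 0.057] 60.2
    239 [ 0.5624 -0.2472] [0.065 0.046] 65.9 0.049
    416 [ 0.555  -0.2492] [0.092 0.056] 60.7 0.046
pan 918 [ 0.6892 -0.0163] [0.099 0.059] 85.0
    594 [ 0.6957 -0.0128] [0.09  0.047] 85.9 0.221
    324 [ 0.6841 -0.0215] [0.051 0.09 ] 7.7 0.218
S 791 [[0.4440000057220459, -0.08900000154972076], [0.6740000247955322, -0.14300000667572021], [0.7289999723434448, 0.09099999815225601], [0.49799999594688416, 0.14499999582767487]] 76.9896240234375
D 401 [[0.4830000102519989, -0.10499999672174454], [0.6489999890327454, -0.14399999380111694], [0.7049999833106995, 0.09600000083446503], [0.5400000214576721, 0.13500000536441803]] 76.77186584472656
 dark 130 [0.561 0.042] [0.249 0.127] 16.21564292907715 [[0.456, -0.04, 0.212], [0.473, 0.014, 0.217], [0.525, 0.076, 0.22]]
```

The crops confirm brown potatoes on the left (scene 343,284) and right (side 320,287), with the purple, blue and pink ones clearly different. The pan is turned about −13° in the world frame. I move over the left potato for a wrist look.

```bash
python3 -m crank '[{"claw":0,"slide":[0,-50,-5],"rotation":[0,0,0]},{"claw":0,"slide":[0,-55,-6],"rotation":[0,0,0]},{"claw":0,"slide":[0,-55,-6],"rotation":[0,0,0]},{"claw":0,"slide":[0,-55,-6],"rotation":[0,0,0]},{"claw":0,"slide":[0,-55,-6],"rotation":[0,0,0]},{"claw":0,"slide":[0,-55,-6],"rotation":[0,0,0]},{"claw":0,"slide":[0,-50,-6],"rotation":[0,0,0]},{"claw":0,"slide":[0,-45,-5],"rotation":[0,0,0]}]' 50
python3 - <<'E'
from m import *
C=cloud(S)
for n,u,v in(("can",376,228),("cup",412,252),("onion",236,170),("jar",189,155),("bottletop",408,278)):
    print(n,np.round(np.nanmedian(C[v-2:v+3,u-2:u+3].reshape(-1,3),0),3))
E
```

```text
t: 1.15
tool_pos: [0.5783, 0.2802, 0.2274]
eef_rot: [[-0.004, -0.928, 0.372], [-0.003, 0.372, 0.928], [-1.0, 0.003, -0.004]]
force: [-0.4, 0.1, 0.6]
finger_gap: 0.0853
can [0.512 0.271 0.116]
cup [0.512 0.388 0.053]
onion [ 0.428 -0.207  0.061]
jar [ 0.46  -0.355  0.106]
bottletop [0.676 0.373 0.2  ]
```

```bash
python3 -m crank '[{"claw":0,"slide":[0,-50,-5],"rotation":[0,0,0]},{"claw":0,"slide":[0,-45,-5],"rotation":[0,0,0]},{"claw":0,"slide":[0,0,0],"rotation":[9,0,0]},{"claw":0,"slide":[0,0,0],"rotation":[9,0,0]},{"claw":0,"slide":[0,0,0],"rotation":[9,0,0]},{"claw":0,"slide":[0,0,0],"rotation":[9,0,0]},{"claw":0,"slide":[0,0,0],"rotation":[9,0,0]},{"claw":0,"slide":[0,0,0],"rotation":[0,0,0]}]' 50
cat > wl.py <<'E'
from h import *
import sys,pickle
def look(name,zlo=.006,zhi=.06):
    im=cam("wrist");cv2.imwrite(f"pics/{name}.png",im["pixels"]);pickle.dump(im,open(name+".pkl","wb"))
    hsv=cv2.cvtColor(im["pixels"],cv2.COLOR_BGR2HSV);C=cloud(im)
    m=cv2.inRange(hsv,(5,60,30),(22,255,255));m=cv2.morphologyEx(m,cv2.MORPH_OPEN,np.ones((5,5)))
    k,l,st,c=cv2.connectedComponentsWithStats(m)
    for i in range(1,k):
        if st[i,4]<800: continue
        P=C[l==i];P=P[(P[:,2]>zlo)&(P[:,2]<zhi)]
        if len(P)<200: continue
        r=cv2.minAreaRect(P[:,:2].astype(np.float32))
        w,h=r[1];a=r[2] if w<h else r[2]-90
        s=sense();R=np.array(s["eef_rot"]);d=R.T@(np.r_[r[0],P[:,2].max()-.023]-s["tool_pos"])
        print(np.round(c[i]),"ctr",np.round(r[0],4),np.round(r[1],3),"short-axis deg",round(a,1),"tool z deg",round(np.degrees(np.arctan2(R[1,2],R[0,2])),1),"ztop",np.round(np.percentile(P[:,2],98),3),"tool-frame mm",np.round(d*1000,1))
    return im
if __name__=="__main__": look(sys.argv[1])
E
python3 wl.py w1
```

```text
t: 2.15
tool_pos: [0.6674, 0.2297, 0.2185]
eef_rot: [[-0.015, -0.367, 0.93], [-0.006, 0.93, 0.367], [-1.0, 0.0, -0.017]]
force: [-0.1, -0.4, -0.8]
finger_gap: 0.0854
[356.  32.] ctr [0.6584 0.3515] [0.01  0.045] short-axis deg 63.9 tool z deg 21.6 ztop 0.059 tool-frame mm [181.  116.6  39.6]
[281. 174.] ctr [0.6646 0.2356] [0.053 0.085] short-axis deg 23.0 tool z deg 21.6 ztop 0.047 tool-frame mm [191.1   6.6   2.7]
```

View pics/w1.png

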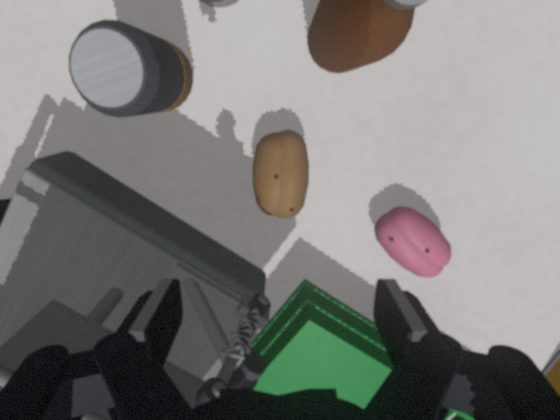

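The wrist view shows the brown potato at (281,174), with its long axis upright in the image. The pink one is at (427,240), the can at (110,70) and the bottle at (360,30). The measured short axis is 23° and the tool's is 21.6°, and the top is at 47 mm, which matches 46. I go down.

```bash
python3 -m crank '[{"claw":0,"slide":[20,6.5,0],"rotation":[-1,-0.9,0]},{"claw":0,"slide":[40,0,0],"rotation":[0,0,0]},{"claw":0,"slide":[40,0,0],"rotation":[0,0,0]},{"claw":0,"slide":[35,0,0],"rotation":[0,0,0]},{"claw":0,"slide":[25,0,0],"rotation":[0,0,0]},{"claw":0,"slide":[20,0,0],"rotation":[0,0,0]},{"claw":0,"slide":[10,0,0],"rotation":[0,0,0]},{"claw":0,"slide":[0,0,0],"rotation":[0,0,0]}]' 50
```

```text
t: 3.2
tool_pos: [0.6652, 0.2361, 0.0233]
eef_rot: [[0.002, -0.406, 0.914], [0.001, 0.914, 0.406], [-1.0, -0.0, 0.002]]
force: [-0.0, 0.8, -0.2]
finger_gap: 0.0857
```

```bash
python3 -m crank '[{"claw":0,"slide":[12,0,0],"rotation":[0,0,0]},{"claw":0,"slide":[8,0,0],"rotation":[0,0,0]},{"claw":200,"slide":[0,0,0],"rotation":[0,0,0]},{"claw":200,"slide":[0,0,0],"rotation":[0,0,0]},{"claw":200,"slide":[0,0,0],"rotation":[0,0,0]},{"claw":200,"slide":[0,0,0],"rotation":[0,0,0]},{"claw":200,"slide":[0,0,0],"rotation":[0,0,0]},{"claw":200,"slide":[0,0,0],"rotation":[0,0,0]}]' 40
```

```text
t: 4.2
tool_pos: [0.6669, 0.2366, 0.0054]
eef_rot: [[0.006, -0.406, 0.914], [0.002, 0.914, 0.406], [-1.0, -0.001, 0.007]]
force: [-0.1, 0.0, -0.5]
finger_gap: 0.0568
```

```bash
python3 -m crank '[{"claw":200,"slide":[-20,0,0],"rotation":[0,0,0]},{"claw":200,"slide":[-40,0,0],"rotation":[0,0,0]},{"claw":200,"slide":[-45,0,0],"rotation":[0,0,0]},{"claw":200,"slide":[-45,0,0],"rotation":[0,0,0]},{"claw":200,"slide":[-45,0,0],"rotation":[0,0,0]},{"claw":200,"slide":[-45,0,0],"rotation":[0,0,0]},{"claw":200,"slide":[-45,0,0],"rotation":[0,0,0]},{"claw":200,"slide":[-15,0,0],"rotation":[0,0,0]}]' 40
python3 - <<'E'
from m import *
for n in("scene",):
    im=cam(n);cv2.imwrite("pics/s2.png",im["pixels"])
# pan geometry from rims: wall top line fits
for nm,im in(("S",S),("D",D)):
    C=cloud(im);P=C.reshape(-1,3);P=P[~np.isnan(P[:,0])]
    th=np.radians(-13.2);u=np.array([np.cos(th),np.sin(th)]);v=np.array([-u[1],u[0]])
    q=np.c_[P[:,:2]@u,P[:,:2]@v,P[:,2]]
    t=q[(q[:,2]>.222)&(q[:,2]<.236)&(q[:,0]>.40)&(q[:,0]<.75)&(abs(q[:,1]-.12)<.2)]
    print(nm,len(t));h,e=np.histogram(t[:,1],np.arange(-.05,.3,.006));print("v",[(round(e[i],3),int(h[i])) for i in range(len(h)) if h[i]>8])
    h,e=np.histogram(t[:,0],np.arange(.4,.75,.006));print("u",[(round(e[i],3),int(h[i])) for i in range(len(h)) if h[i]>8])
E
```

```text
t: 5.2
tool_pos: [0.6626, 0.2353, 0.3246]
eef_rot: [[0.011, -0.406, 0.914], [0.004, 0.914, 0.406], [-1.0, -0.001, 0.012]]
force: [-0.0, 0.1, -1.2]
finger_gap: 0.057
S 773
v [(np.float64(0.01), 12), (np.float64(0.016), 147), (np.float64(0.022), 37), (np.float64(0.034), 9), (np.float64(0.046), 10), (np.float64(0.07), 15), (np.float64(0.076), 14), (np.float64(0.082), 12), (np.float64(0.088), 11), (np.float64(0.094), 12), (np.float64(0.1), 9), (np.float64(0.106), 9), (np.float64(0.112), 11), (np.float64(0.124), 11), (np.float64(0.13), 13), (np.float64(0.136), 13), (np.float64(0.142), 12), (np.float64(0.148), 12), (np.float64(0.154), 10), (np.float64(0.16), 13), (np.float64(0.166), 11), (np.float64(0.172), 11), (np.float64(0.178), 11), (np.float64(0.184), 18), (np.float64(0.19), 14), (np.float64(0.196), 9), (np.float64(0.202), 11), (np.float64(0.208), 11), (np.float64(0.214), 10), (np.float64(0.226), 11), (np.float64(0.232), 11), (np.float64(0.238), 10), (np.float64(0.244), 60), (np.float64(0.25), 133)]
u [(np.float64(0.448), 12), (np.float64(0.454), 29), (np.float64(0.49), 11), (np.float
[... 785 characters left out ...]
.016), 19), (np.float64(0.238), 43), (np.float64(0.244), 76)]
u [(np.float64(0.49), 17), (np.float64(0.496), 102), (np.float64(0.502), 20), (np.float64(0.508), 11), (np.float64(0.514), 13), (np.float64(0.52), 9), (np.float64(0.526), 9), (np.float64(0.532), 11), (np.float64(0.538), 12), (np.float64(0.544), 10), (np.float64(0.55), 11), (np.float64(0.556), 11), (np.float64(0.562), 10), (np.float64(0.568), 9), (np.float64(0.574), 9), (np.float64(0.58), 12), (np.float64(0.586), 9), (np.float64(0.592), 11), (np.float64(0.598), 10), (np.float64(0.604), 9), (np.float64(0.61), 12), (np.float64(0.616), 9), (np.float64(0.622), 9), (np.float64(0.628), 11), (np.float64(0.64), 11), (np.float64(0.652), 9)]
```

View pics/s2.png

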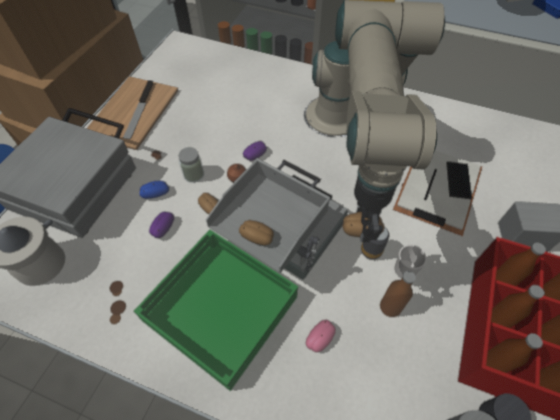

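The scene picture shows the potato held in the gripper at (358,222) and everything else unmoved. Fitted from both views, the pan floor middle is at (0.623, −0.011) with yaw −13.2°. I carry the potato to the left rear of the pan.

```bash
python3 -m crank '[{"claw":200,"slide":[0,-20,-18],"rotation":[0,-0.6,0]},{"claw":200,"slide":[0,-32,-30],"rotation":[0,0,0]},{"claw":200,"slide":[0,-32,-30],"rotation":[0,0,0]},{"claw":200,"slide":[0,-32,-30],"rotation":[0,0,0]},{"claw":200,"slide":[0,-28,-26],"rotation":[0,0,0]},{"claw":200,"slide":[0,0,0],"rotation":[9.5,0,0]},{"claw":200,"slide":[0,0,0],"rotation":[9.5,0,0]},{"claw":200,"slide":[0,0,0],"rotation":[9.5,0,0]}]' 40
cat > to.py <<'E'
from h import *
import sys
# tool-frame move to world x y z, jaw angle
x,y,z,a=map(float,sys.argv[1:5]);s=sense();R=np.array(s["eef_rot"]);d=R.T@(np.array([x,y,z])-s["tool_pos"])
c=np.degrees(np.arctan2(R[1,2],R[0,2]));rx=-(((a-c)+90)%180-90)
# tilt fix, small rotation taking x to -z world
w=np.cross(R[:,0],[0,0,-1]);w=np.degrees(R.T@w)
print("slide mm",np.round(d*1000,1),"rx",round(rx,1),"tilt ry rz",np.round(w[1:],1),"gap",s["finger_gap"],"force",np.round(s["force"],1),"pos",np.round(s["tool_pos"],4),"t",s["t"])
E
python3 to.py .5983 .0481 .30 -13.2
```

```text
t: 6.25
tool_pos: [0.5934, 0.0431, 0.3254]
eef_rot: [[0.024, 0.093, 0.995], [0.008, 0.996, -0.093], [-1.0, 0.01, 0.024]]
force: [0.0, -0.0, -2.8]
finger_gap: 0.0566
slide mm [25.5  5.2  3.8] rx 7.8 tilt ry rz [ 1.4 -0.6] gap 0.05664670326480423 force [ 0.  -0.  -2.8] pos [0.5934 0.0431 0.3254] t 6.25
```

```bash
python3 -m crank '[{"claw":200,"slide":[0,5,4],"rotation":[7.8,1.4,-0.6]},{"claw":200,"slide":[25,0,0],"rotation":[0,0,0]},{"claw":200,"slide":[30,0,0],"rotation":[0,0,0]},{"claw":200,"slide":[25,0,0],"rotation":[0,0,0]},{"claw":200,"slide":[20,0,0],"rotation":[0,0,0]},{"claw":200,"slide":[10,0,0],"rotation":[0,0,0]},{"claw":200,"slide":[0,0,0],"rotation":[0,0,0]},{"claw":200,"slide":[0,0,0],"rotation":[0,0,0]}]' 40; python3 to.py .5983 .0481 .184 -13.2
```

```text
t: 7.25
tool_pos: [0.5958, 0.0478, 0.2163]
eef_rot: [[0.002, 0.235, 0.972], [0.002, 0.972, -0.235], [-1.0, 0.002, 0.002]]
force: [-0.1, -0.1, -2.0]
finger_gap: 0.0571
slide mm [32.3  0.8  2.3] rx -0.4 tilt ry rz [ 0.1 -0.1] gap 0.05713695055392344 force [-0.1 -0.1 -2. ] pos [0.5958 0.0478 0.2163] t 7.25
```

```bash
python3 -m crank '[{"claw":200,"slide":[12,0,2],"rotation":[0,0,0]},{"claw":200,"slide":[12,0,0],"rotation":[0,0,0]},{"claw":200,"slide":[7,0,0],"rotation":[0,0,0]},{"claw":200,"slide":[2,0,0],"rotation":[0,0,0]},{"claw":40,"slide":[0,0,0],"rotation":[0,0,0]},{"claw":40,"slide":[0,0,0],"rotation":[0,0,0]},{"claw":40,"slide":[0,0,0],"rotation":[0,0,0]},{"claw":40,"slide":[0,0,0],"rotation":[0,0,0]}]' 40; python3 to.py .5983 .0481 .184 -13.2
```

```text
t: 8.25
tool_pos: [0.5992, 0.0474, 0.1843]
eef_rot: [[0.007, 0.235, 0.972], [0.002, 0.972, -0.235], [-1.0, 0.003, 0.007]]
force: [-0.0, 0.1, -0.7]
finger_gap: 0.0719
slide mm [ 0.3  0.5 -1. ] rx -0.4 tilt ry rz [ 0.4 -0.2] gap 0.07190281058277279 force [-0.   0.1 -0.7] pos [0.5992 0.0474 0.1843] t 8.25
```

Released. Up, with the camera looking at the pan.

```bash
python3 -m crank '[{"claw":40,"slide":[-15,0,0],"rotation":[0,0,0]},{"claw":40,"slide":[-25,0,0],"rotation":[0,0,0]},{"claw":0,"slide":[-30,0,0],"rotation":[0,0,0]},{"claw":0,"slide":[-30,0,0],"rotation":[0,0,0]},{"claw":0,"slide":[-30,0,0],"rotation":[0,0,0]},{"claw":0,"slide":[-20,0,0],"rotation":[0,0,0]},{"claw":0,"slide":[0,0,0],"rotation":[0,0,0]},{"claw":0,"slide":[0,0,0],"rotation":[0,0,0]}]' 40
python3 - <<'E'
from wl import *
look("w2",.18,.235)
im=cam("scene");cv2.imwrite("pics/s3.png",im["pixels"])
E
python3 to.py .555 -.249 .25 -30
```

```text
t: 9.25
tool_pos: [0.5975, 0.0471, 0.3468]
eef_rot: [[0.015, 0.234, 0.972], [0.002, 0.972, -0.235], [-1.0, 0.005, 0.014]]
force: [-0.7, -0.1, -0.6]
finger_gap: 0.0855
[276. 192.] ctr [0.5989 0.0491] [0.085 0.054] short-axis deg -14.7 tool z deg -13.6 ztop 0.221 tool-frame mm [146.7   1.5  -1.2]
[387. 230.] ctr [ 0.6878 -0.0096] [0.087 0.054] short-axis deg -9.1 tool z deg -13.6 ztop 0.22 tool-frame mm [147.3 -34.7  99. ]
slide mm [  95.4 -298.3   26.9] rx 16.4 tilt ry rz [ 0.8 -0.3] gap 0.08546297871513019 force [ 0.1 -0.  -0.2] pos [0.5974 0.0471 0.3466] t 9.35
```

View pics/w2.png

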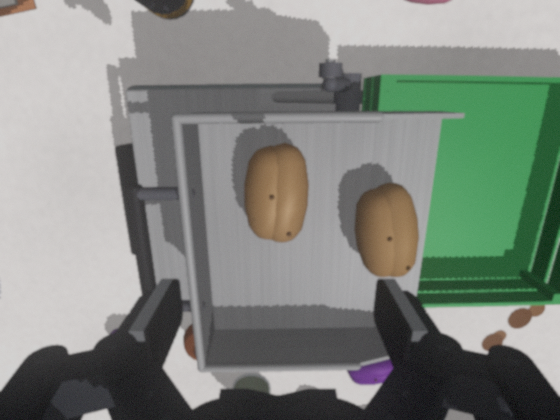

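The wrist view shows the placed potato flat at (276,192) and potato c at (387,230). The right half of the pan is free and the crate is beyond it. Now the right potato.

```bash
python3 -m crank '[{"claw":0,"slide":[0,-40,4],"rotation":[0,0.8,0]},{"claw":0,"slide":[0,-52,5],"rotation":[0,0,0]},{"claw":0,"slide":[0,-52,5],"rotation":[0,0,0]},{"claw":0,"slide":[0,-52,5],"rotation":[0,0,0]},{"claw":0,"slide":[0,-52,5],"rotation":[0,0,0]},{"claw":0,"slide":[15,-40,4],"rotation":[8,0,0]},{"claw":0,"slide":[30,-3,0],"rotation":[8,0,0]},{"claw":0,"slide":[30,0,0],"rotation":[0,0,0]}]' 40; python3 to.py .555 -.249 .25 -30;python3 wl.py w3
```

```text
t: 10.35
tool_pos: [0.5529, -0.2506, 0.2609]
eef_rot: [[-0.009, 0.501, 0.866], [0.008, 0.866, -0.5], [-1.0, 0.002, -0.012]]
force: [0.1, -0.6, 0.1]
finger_gap: 0.086
slide mm [10.9  2.4  1.2] rx -0.0 tilt ry rz [-0.7 -0.1] gap 0.08602708298693178 force [ 0.1 -0.6  0.1] pos [ 0.5529 -0.2506  0.2609] t 10.35
[280. 162.] ctr [ 0.5591 -0.241 ] [0.089 0.053] short-axis deg -28.8 tool z deg -30.0 ztop 0.047 tool-frame mm [229.3  10.9   6.2]
[160. 204.] ctr [ 0.4214 -0.2109] [0.061 0.061] short-axis deg -32.1 tool z deg -30.0 ztop 0.059 tool-frame mm [ 221.1  -31.7 -128.2]
```

View pics/w3.png

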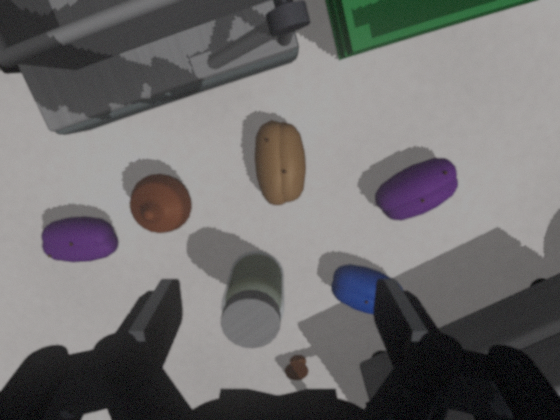

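The wrist view shows the brown potato at (280,162), between the onion (160,203) and a purple one (418,188), with the jar at (250,300). The top is at 47 mm and the axis matches. I go down.

```bash
python3 -m crank '[{"claw":0,"slide":[25,9,1],"rotation":[0,-0.7,0]},{"claw":0,"slide":[45,0,0],"rotation":[0,0,0]},{"claw":0,"slide":[45,0,0],"rotation":[0,0,0]},{"claw":0,"slide":[45,0,0],"rotation":[0,0,0]},{"claw":0,"slide":[35,0,0],"rotation":[0,0,0]},{"claw":0,"slide":[25,0,0],"rotation":[0,0,0]},{"claw":0,"slide":[12,0,0],"rotation":[0,0,0]},{"claw":0,"slide":[0,0,0],"rotation":[0,0,0]}]' 40; python3 to.py .558 -.243 .005 -29
```

```text
t: 11.4
tool_pos: [0.5539, -0.2388, 0.0153]
eef_rot: [[-0.011, 0.497, 0.868], [0.008, 0.868, -0.497], [-1.0, 0.001, -0.014]]
force: [-0.4, 0.9, -0.1]
finger_gap: 0.0855
slide mm [10.2 -1.6  5.8] rx -0.8 tilt ry rz [-0.8 -0.1] gap 0.08545998718336452 force [-0.4  0.9 -0.1] pos [ 0.5539 -0.2388  0.0153] t 11.4
```

```bash
python3 -m crank '[{"claw":0,"slide":[3,-2,6],"rotation":[0,-0.8,0]},{"claw":0,"slide":[7,0,0],"rotation":[0,0,0]},{"claw":200,"slide":[0,0,0],"rotation":[0,0,0]},{"claw":200,"slide":[0,0,0],"rotation":[0,0,0]},{"claw":200,"slide":[0,0,0],"rotation":[0,0,0]},{"claw":200,"slide":[0,0,0],"rotation":[0,0,0]},{"claw":200,"slide":[0,0,0],"rotation":[0,0,0]},{"claw":200,"slide":[0,0,0],"rotation":[0,0,0]}]' 40; python3 to.py .558 -.243 .005 -29
```

```text
t: 12.4
tool_pos: [0.5605, -0.2449, 0.0088]
eef_rot: [[0.007, 0.496, 0.868], [-0.002, 0.868, -0.496], [-1.0, 0.002, 0.007]]
force: [-0.4, -0.1, -0.6]
finger_gap: 0.0568
slide mm [ 3.8  0.4 -3.1] rx -0.8 tilt ry rz [ 0.4 -0.1] gap 0.05683751988604344 force [-0.4 -0.1 -0.6] pos [ 0.5605 -0.2449  0.0088] t 12.4
```

```bash
python3 -m crank '[{"claw":200,"slide":[-20,0,0],"rotation":[0,0,0]},{"claw":200,"slide":[-40,0,0],"rotation":[0,0,0]},{"claw":200,"slide":[-45,0,0],"rotation":[0,0,0]},{"claw":200,"slide":[-45,0,0],"rotation":[0,0,0]},{"claw":200,"slide":[-45,0,0],"rotation":[0,0,0]},{"claw":200,"slide":[-45,0,0],"rotation":[0,0,0]},{"claw":200,"slide":[-45,0,0],"rotation":[0,0,0]},{"claw":200,"slide":[-15,0,0],"rotation":[0,0,0]}]' 40;  python3 to.py .5743 -.0541 .32 -13.2
```

```text
t: 13.4
tool_pos: [0.5561, -0.243, 0.3279]
eef_rot: [[0.012, 0.496, 0.868], [-0.004, 0.868, -0.496], [-1.0, 0.002, 0.013]]
force: [-0.5, -0.9, -1.7]
finger_gap: 0.0567
slide mm [  7.3 173.1 -78.1] rx -16.6 tilt ry rz [ 0.7 -0.1] gap 0.05666593058391193 force [-0.5 -0.9 -1.7] pos [ 0.5561 -0.243   0.3279] t 13.4
```

```bash
python3 -m crank '[{"claw":200,"slide":[0,30,-14],"rotation":[0,0.7,0]},{"claw":200,"slide":[0,40,-18],"rotation":[0,0,0]},{"claw":200,"slide":[0,40,-18],"rotation":[0,0,0]},{"claw":200,"slide":[0,40,-18],"rotation":[0,0,0]},{"claw":200,"slide":[0,20,-8],"rotation":[0,0,0]},{"claw":200,"slide":[0,0,0],"rotation":[-8,0,0]},{"claw":200,"slide":[0,0,0],"rotation":[-8,0,0]},{"claw":200,"slide":[0,0,0],"rotation":[0,0,0]}]' 40;  python3 to.py .5743 -.0541 .21 -13.2
```

```text
t: 14.4
tool_pos: [0.5721, -0.051, 0.3431]
eef_rot: [[0.017, 0.231, 0.973], [-0.002, 0.973, -0.231], [-1.0, 0.002, 0.017]]
force: [0.1, -0.6, -2.1]
finger_gap: 0.0565
slide mm [133.2  -2.7   0.6] rx -0.2 tilt ry rz [ 1.  -0.1] gap 0.05646469019571544 force [ 0.1 -0.6 -2.1] pos [ 0.5721 -0.051   0.3431] t 14.4
```

```bash
python3 -m crank '[{"claw":200,"slide":[10,-3,2],"rotation":[0,1,0]},{"claw":200,"slide":[28,0,0],"rotation":[0,0,0]},{"claw":200,"slide":[30,0,0],"rotation":[0,0,0]},{"claw":200,"slide":[30,0,0],"rotation":[0,0,0]},{"claw":200,"slide":[20,0,0],"rotation":[0,0,0]},{"claw":200,"slide":[10,0,0],"rotation":[0,0,0]},{"claw":200,"slide":[0,0,0],"rotation":[0,0,0]},{"claw":200,"slide":[0,0,0],"rotation":[0,0,0]}]' 40;  python3 to.py .5743 -.0541 .187 -13.2
```

```text
t: 15.4
tool_pos: [0.5727, -0.0568, 0.2106]
eef_rot: [[-0.004, 0.249, 0.969], [0.002, 0.969, -0.249], [-1.0, 0.001, -0.005]]
force: [-0.1, 0.1, -1.3]
finger_gap: 0.0566
slide mm [23.6  3.   1. ] rx -1.2 tilt ry rz [-0.3 -0.1] gap 0.056615122171933104 force [-0.1  0.1 -1.3] pos [ 0.5727 -0.0568  0.2106] t 15.4
```

```bash
python3 -m crank '[{"claw":200,"slide":[8,3,1],"rotation":[-1,0,0]},{"claw":200,"slide":[9,0,0],"rotation":[0,0,0]},{"claw":200,"slide":[6,0,0],"rotation":[0,0,0]},{"claw":200,"slide":[1,0,0],"rotation":[0,0,0]},{"claw":40,"slide":[0,0,0],"rotation":[0,0,0]},{"claw":40,"slide":[0,0,0],"rotation":[0,0,0]},{"claw":40,"slide":[0,0,0],"rotation":[0,0,0]},{"claw":40,"slide":[-10,0,0],"rotation":[0,0,0]}]' 40
python3 -m crank '[{"claw":40,"slide":[-20,0,0],"rotation":[0,0,0]},{"claw":40,"slide":[-25,0,0],"rotation":[0,0,0]},{"claw":0,"slide":[-30,0,0],"rotation":[0,0,0]},{"claw":0,"slide":[-30,0,0],"rotation":[0,0,0]},{"claw":0,"slide":[-30,0,0],"rotation":[0,0,0]},{"claw":0,"slide":[-10,-10,-20],"rotation":[0,0,0]},{"claw":0,"slide":[0,-10,-25],"rotation":[0,0,0]},{"claw":0,"slide":[0,0,0],"rotation":[0,0,0]}]' 40
python3 - <<'E'
from wl import *
look("w4",.18,.235)
im=cam("scene");cv2.imwrite("pics/s4.png",im["pixels"]);print(sense()["joints"])
E
python3 to.py .4704 .0247 .33 -103.2
```

```text
t: 16.4
tool_pos: [0.5752, -0.054, 0.1974]
eef_rot: [[-0.001, 0.231, 0.973], [0.002, 0.973, -0.231], [-1.0, 0.001, -0.001]]
force: [0.3, -0.7, -0.2]
finger_gap: 0.0723
t: 17.4
tool_pos: [0.5257, -0.0635, 0.356]
eef_rot: [[0.01, 0.231, 0.973], [-0.0, 0.973, -0.231], [-1.0, 0.002, 0.01]]
force: [0.0, -0.1, -0.0]
finger_gap: 0.0856
[332.  46.] ctr [0.5959 0.0393] [0.073 0.055] short-axis deg -14.2 tool z deg -13.3 ztop 0.221 tool-frame mm [155.7 115.6  42.5]
[451.  89.] ctr [ 0.6872 -0.0126] [0.09  0.053] short-axis deg -1.3 tool z deg -13.3 ztop 0.221 tool-frame mm [156.4  86.3 143.3]
[327. 166.] ctr [ 0.5747 -0.0517] [0.093 0.055] short-axis deg -10.7 tool z deg -13.3 ztop 0.221 tool-frame mm [155.8  22.3  42.9]
[-1.08951720e+01  4.08677991e+00  6.51086352e+01  1.05947214e-01
  1.10330242e+02  2.47321247e+00]
slide mm [ 24.5  72.6 -75.3] rx 89.9 tilt ry rz [ 0.5 -0.1] gap 0.08539745028207459 force [ 0.1 -0.6  0.5] pos [ 0.5267 -0.0633  0.355 ] t 17.5
```

View pics/w4.png

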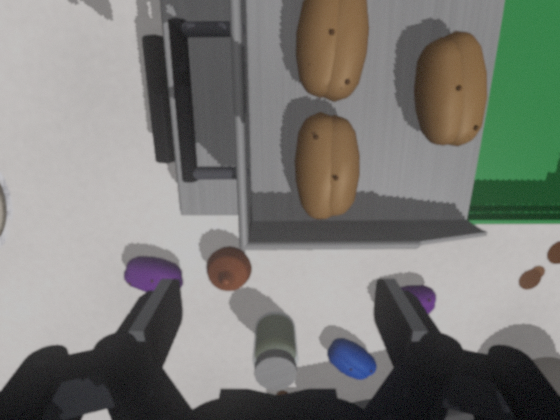

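View pics/s4.png

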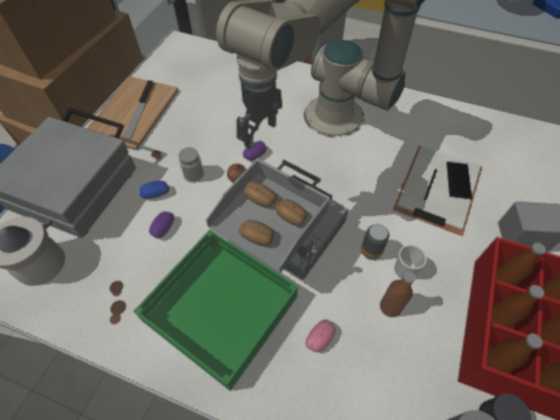

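The wrist view shows three potatoes flat in the pan at (332,46), (327,166) and (451,89). The handle bar is at (182,110). The scene view agrees. Next I measure the handle in the wrist cloud.

```bash
cat > hd.py <<'E'
from h import *
import pickle,sys
im=pickle.load(open(sys.argv[1],"rb"));C=cloud(im)
th=np.radians(-13.2);u=np.array([np.cos(th),np.sin(th)]);v=np.array([-u[1],u[0]])
U=C[...,:2]@u;V=C[...,:2]@v;Z=C[...,2]
m=(U>.42)&(U<.475)&(Z>.205)&(Z<.235);print(m.sum(),"U",np.percentile(U[m],[2,25,50,75,98]).round(4),"V",np.percentile(V[m],[2,50,98]).round(4),"Z",np.percentile(Z[m],[10,50,98]).round(4))
q=np.c_[U[m],V[m]]
b=q[q[:,0]<.466];p=np.polyfit(b[:,1],b[:,0],1);print("slope deg",np.degrees(np.arctan(p[0])))
m=(U>.482)&(U<.52)&(Z>.222)&(Z<.24);print("wall",m.sum(),np.percentile(U[m],[5,50,95]).round(4),"Z",np.median(Z[m]))
E
python3 hd.py w4.pkl; python3 hd.py w2.pkl; python3 hd.py scene0.pkl
```

```text
3401 U [0.4476 0.4521 0.456  0.4593 0.4733] V [0.0754 0.1429 0.194 ] Z [0.218  0.2207 0.2231]
slope deg 0.14939994521287664
wall 2993 [0.4947 0.499  0.5074] Z 0.2324608377270883
2057 U [0.4474 0.4525 0.4562 0.4593 0.4724] V [0.1011 0.1579 0.196 ] Z [0.2169 0.2207 0.2229]
slope deg 0.8408776179138716
wall 3478 [0.4953 0.5004 0.5136] Z 0.23224028911944045
472 U [0.4258 0.4533 0.459  0.467  0.4739] V [-1.2205  0.1456  0.7723] Z [0.2106 0.2199 0.2345]
slope deg 0.5161698542505975
wall 387 [0.4969 0.5019 0.5108] Z 0.23103065875202478
```

```bash
cat > hp.py <<'E'
from h import *
import sys
from scipy.spatial.transform import Rotation as Ro
# args: pan angle deg, tilt deg, advance mm (bar-to-TCP along tool x; 19=grasp), n steps
phi,tilt,adv=map(float,sys.argv[1:4])
th=np.radians(-13.2);u=np.array([np.cos(th),np.sin(th),0]);v=np.array([-u[1],u[0],0]);k=np.array([0,0,1.])
def pose(phi,tilt,adv):
    f,t=np.radians([phi,tilt])
    B=u*(.639-.185*np.cos(f)+.050*np.sin(f))+v*.134+k*(.165+.185*np.sin(f)+.05*np.cos(f))
    x0,z0=-k,u
    x=x0*np.cos(t)-z0*np.sin(t);z=z0*np.cos(t)+x0*np.sin(t)
    R=np.c_[x,np.cross(z,x),z]
    return B+x*adv/1000,R
def rel(p0,R0,p,R): return np.round(R0.T@(p-p0)*1000,1),np.round(Ro.from_matrix(R0.T@R).as_rotvec(degrees=True),1)
s=sense();R0=np.array(s["eef_rot"]);p0=np.array(s["tool_pos"])
xt=R0[:,0];print("pos",p0.round(4),"U %.4f V %.4f Z %.4f"%(p0@u,p0@v,p0[2]),"tilt",round(np.degrees(np.arctan2(-xt@u,-xt[2])),1),"force",np.round(s["force"],1),"T",np.round(s["torque"],1),"gap",round(s["finger_gap"],4),"t",s["t"],"J",np.round(s["joints"],0))
g=p0-xt*.019;a=np.degrees(np.arctan2(50,185));
print("pan angle of grasp pt",round(np.degrees(np.arctan2(g[2]-.165,.639-g@u))-a,1),"radius mm",round(1000*np.hypot(g[2]-.165,.639-g@u),1),"(191.6)")
print("to target",*rel(p0,R0,*pose(phi,tilt,adv)))
if len(sys.argv)>4:
    n=int(sys.argv[4]);ph0,t0=float(sys.argv[5]),float(sys.argv[6]);pp=pose(ph0,t0,adv)
    for i in range(1,n+1):
        q=pose(ph0+(phi-ph0)*i/n,t0+(tilt-t0)*i/n,adv);print(i,*rel(*pp,*q));pp=q
E
python3 hp.py 0 -30 -60
```

```text
pos [ 0.5267 -0.0633  0.355 ] U 0.5272 V 0.0586 Z 0.3550 tilt -0.5 force [ 0.1 -0.6  0.5] T [-0.  0.  0.] gap 0.0854 t 17.5 J [-11.   4.  65.   0. 110.   2.]
pan angle of grasp pt 46.7 radius mm 237.1 (191.6)
to target [  87.3   74.9 -104.1] [ -0.2 -29.5  -0.1]
```

```bash
python3 -m crank '[{"claw":160,"slide":[0,15,-20],"rotation":[0,0,0]},{"claw":160,"slide":[0,20,-28],"rotation":[0,0,0]},{"claw":160,"slide":[0,20,-28],"rotation":[0,0,0]},{"claw":160,"slide":[0,20,-28],"rotation":[0,0,0]},{"claw":160,"slide":[0,0,0],"rotation":[0,-9.8,0]},{"claw":160,"slide":[0,0,0],"rotation":[0,-9.8,0]},{"claw":160,"slide":[0,0,0],"rotation":[0,-9.8,0]},{"claw":160,"slide":[0,0,0],"rotation":[0,0,0]}]' 40; python3 hp.py 0 -30 -60
```

```text
t: 18.5
tool_pos: [0.4444, 0.0383, 0.3526]
eef_rot: [[0.493, 0.228, 0.84], [-0.113, 0.974, -0.198], [-0.863, 0.003, 0.505]]
force: [0.8, -1.4, -0.4]
finger_gap: 0.0319
pos [0.4444 0.0383 0.3526] U 0.4239 V 0.1387 Z 0.3526 tilt -30.4 force [ 0.8 -1.4 -0.4] T [0.1 0.2 0. ] gap 0.0319 t 18.5 J [  6. -32. 100. -10.  83.  18.]
pan angle of grasp pt 27.1 radius mm 303.5 (191.6)
to target [ 74.   -5.  -43.2] [-0.1  0.4 -0.2]
```

```bash
python3 -m crank '[{"claw":160,"slide":[15,-3,-9],"rotation":[0,0,0]},{"claw":160,"slide":[25,-2,-14],"rotation":[0,0,0]},{"claw":160,"slide":[25,0,-14],"rotation":[0,0,0]},{"claw":160,"slide":[14,0,-8],"rotation":[0,0,0]},{"claw":160,"slide":[0,0,0],"rotation":[0,0,0]},{"claw":160,"slide":[0,0,0],"rotation":[0,0,0]},{"claw":160,"slide":[0,0,0],"rotation":[0,0,0]},{"claw":160,"slide":[0,0,0],"rotation":[0,0,0]}]' 40; python3 hp.py 0 -30 19; python3 -c "
from wl import *
im=cam('wrist');cv2.imwrite('pics/w5.png',im['pixels']);pickle.dump(im,open('w5.pkl','wb'))";python3 hd.py w5.pkl
```

```text
t: 19.5
tool_pos: [0.4484, 0.0338, 0.2663]
eef_rot: [[0.486, 0.229, 0.843], [-0.109, 0.973, -0.201], [-0.867, 0.006, 0.498]]
force: [-0.3, 1.4, -0.1]
finger_gap: 0.0321
pos [0.4484 0.0338 0.2663] U 0.4289 V 0.1353 Z 0.2663 tilt -29.9 force [-0.3  1.4 -0.1] T [0.  0.2 0. ] gap 0.0321 t 19.5 J [  5. -33. 110.  -9.  74.  19.]
pan angle of grasp pt 13.1 radius mm 249.2 (191.6)
to target [76.  -1.6 -3.7] [-0.2 -0.1 -0.3]
4955 U [0.4458 0.4475 0.451  0.4558 0.4728] V [0.0771 0.1457 0.1948] Z [0.2165 0.2206 0.223 ]
slope deg 0.19261935729667268
wall 3944 [0.4937 0.4961 0.5101] Z 0.23227699736947924
```

View pics/w5.png

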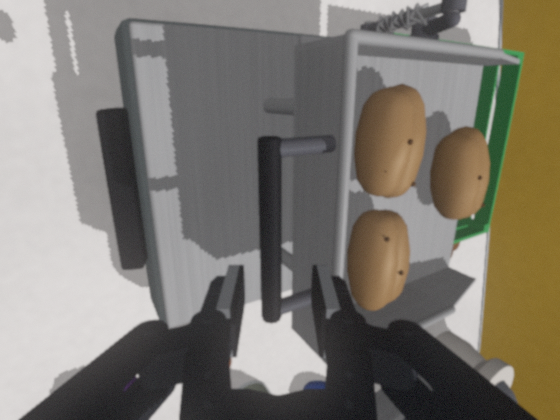

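The wrist view shows the bar at (270,230) lined up between the finger tips at (238,270) and (320,270). I advance along the tool axis.

```bash
python3 -m crank '[{"claw":160,"slide":[10,-1.5,-4],"rotation":[0,0,0]},{"claw":160,"slide":[14,0,0],"rotation":[0,0,0]},{"claw":160,"slide":[14,0,0],"rotation":[0,0,0]},{"claw":160,"slide":[14,0,0],"rotation":[0,0,0]},{"claw":160,"slide":[14,0,0],"rotation":[0,0,0]},{"claw":160,"slide":[10,0,0],"rotation":[0,0,0]},{"claw":160,"slide":[0,0,0],"rotation":[0,0,0]},{"claw":160,"slide":[0,0,0],"rotation":[0,0,0]}]' 40; python3 hp.py 0 -30 19
```

```text
t: 20.55
tool_pos: [0.4836, 0.024, 0.1922]
eef_rot: [[0.484, 0.229, 0.844], [-0.11, 0.973, -0.201], [-0.868, 0.005, 0.496]]
force: [-0.1, -0.3, 0.5]
finger_gap: 0.032
pos [0.4836 0.024  0.1922] U 0.4653 V 0.1338 Z 0.1922 tilt -29.8 force [-0.1 -0.3  0.5] T [ 0.   0.3 -0. ] gap 0.032 t 20.55 J [  3. -25. 113.  -9.  63.  18.]
pan angle of grasp pt -1.7 radius mm 188.2 (191.6)
to target [-6.4  0.2  1.6] [-0.2 -0.2 -0.2]
```

```bash
python3 -m crank '[{"claw":160,"slide":[-4,0,1.5],"rotation":[0,0,0]},{"claw":255,"slide":[0,0,0],"rotation":[0,0,0]},{"claw":255,"slide":[0,0,0],"rotation":[0,0,0]},{"claw":255,"slide":[0,0,0],"rotation":[0,0,0]},{"claw":255,"slide":[0,0,0],"rotation":[0,0,0]},{"claw":255,"slide":[0,0,0],"rotation":[0,0,0]},{"claw":255,"slide":[0,0,0],"rotation":[0,0,0]},{"claw":255,"slide":[0,0,0],"rotation":[0,0,0]}]' 40; python3 hp.py 15 -15 22 8 0 -30
```

```text
t: 21.55
tool_pos: [0.4816, 0.0247, 0.1968]
eef_rot: [[0.482, 0.229, 0.846], [-0.109, 0.973, -0.201], [-0.869, 0.005, 0.494]]
force: [-0.2, 0.6, -2.5]
finger_gap: 0.0124
pos [0.4816 0.0247 0.1968] U 0.4632 V 0.1340 Z 0.1968 tilt -29.6 force [-0.2  0.6 -2.5] T [0.  0.3 0. ] gap 0.0124 t 21.55 J [  3. -25. 113.  -9.  64.  18.]
pan angle of grasp pt -0.5 radius mm 191.4 (191.6)
to target [-29.7   0.3  35. ] [-0.1 14.6 -0.3]
1 [-4.4 -0.   3.8] [-0.   1.9 -0. ]
2 [-4.4 -0.   3.8] [0.  1.9 0. ]
3 [-4.4  0.   3.8] [-0.   1.9 -0. ]
4 [-4.4 -0.   3.8] [0.  1.9 0. ]
5 [-4.4  0.   3.8] [-0.   1.9 -0. ]
6 [-4.4 -0.   3.8] [0.  1.9 0. ]
7 [-4.4  0.   3.8] [ 0.   1.9 -0. ]
8 [-4.4 -0.   3.8] [0.  1.9 0. ]
```

Gripped: gap 12 mm, grasp point within 1 mm of the bar's radius. I start lifting along the arc.

```bash
python3 -m crank '[{"claw":255,"slide":[-4.4,0,3.8],"rotation":[0,1.9,0]},{"claw":255,"slide":[-4.4,0,3.8],"rotation":[0,1.9,0]},{"claw":255,"slide":[-4.4,0,3.8],"rotation":[0,1.9,0]},{"claw":255,"slide":[-4.4,0,3.8],"rotation":[0,1.9,0]},{"claw":255,"slide":[-4.4,0,3.8],"rotation":[0,1.9,0]},{"claw":255,"slide":[-4.4,0,3.8],"rotation":[0,1.9,0]},{"claw":255,"slide":[-4.4,0,3.8],"rotation":[0,1.9,0]},{"claw":255,"slide":[-4.4,0,3.8],"rotation":[0,1.9,0]}]' 40; python3 hp.py 30 0 22
```

```text
t: 22.55
tool_pos: [0.4938, 0.0218, 0.2386]
eef_rot: [[0.228, 0.228, 0.947], [-0.049, 0.974, -0.223], [-0.972, 0.004, 0.233]]
force: [-2.6, 0.6, -0.7]
finger_gap: 0.0129
pos [0.4938 0.0218 0.2386] U 0.4757 V 0.1340 Z 0.2386 tilt -13.5 force [-2.6  0.6 -0.7] T [ 0.   0.2 -0. ] gap 0.0129 t 22.55 J [ -0. -12.  95.  -3.  84.  13.]
pan angle of grasp pt 13.6 radius mm 191.3 (191.6)
to target [-32.6   0.2  36.7] [ 0.  13.5 -0.3]
```

```bash
python3 -m crank '[{"claw":255,"slide":[-4.7,0,4.2],"rotation":[0,1.8,0]},{"claw":255,"slide":[-4.7,0,4.2],"rotation":[0,1.8,0]},{"claw":255,"slide":[-4.7,0,4.2],"rotation":[0,1.8,0]},{"claw":255,"slide":[-4.7,0,4.2],"rotation":[0,1.8,0]},{"claw":255,"slide":[-4.7,0,4.2],"rotation":[0,1.8,0]},{"claw":255,"slide":[-4.7,0,4.2],"rotation":[0,1.8,0]},{"claw":255,"slide":[-4.7,0,4.2],"rotation":[0,1.8,0]},{"claw":255,"slide":[-4.7,0,4.2],"rotation":[0,1.8,0]}]' 40; python3 hp.py 45 15 22
```

```text
t: 23.55
tool_pos: [0.5231, 0.015, 0.2835]
eef_rot: [[-0.02, 0.228, 0.973], [0.01, 0.974, -0.228], [-1.0, 0.005, -0.022]]
force: [-0.5, 0.3, -1.7]
finger_gap: 0.0124
pos [0.5231 0.015  0.2835] U 0.5058 V 0.1340 Z 0.2835 tilt 1.2 force [-0.5  0.3 -1.7] T [ 0.  0. -0.] gap 0.0124 t 23.55 J [ -3.   3.  74.   1. 104.  11.]
pan angle of grasp pt 30.9 radius mm 191.1 (191.6)
to target [-27.1   0.1  31.5] [ 0.1 13.8 -0.3]
```

```bash
python3 -m crank '[{"claw":255,"slide":[-4.4,0,3.9],"rotation":[0,1.8,0]},{"claw":255,"slide":[-4.4,0,3.9],"rotation":[0,1.8,0]},{"claw":255,"slide":[-4.4,0,3.9],"rotation":[0,1.8,0]},{"claw":255,"slide":[-4.4,0,3.9],"rotation":[0,1.8,0]},{"claw":255,"slide":[-4.4,0,3.9],"rotation":[0,1.8,0]},{"claw":255,"slide":[-4.4,0,3.9],"rotation":[0,1.8,0]},{"claw":255,"slide":[-4.4,0,3.9],"rotation":[0,1.8,0]},{"claw":255,"slide":[-4.4,0,3.9],"rotation":[0,1.8,0]}]' 40; python3 hp.py 60.2 30 22
```

```text
t: 24.55
tool_pos: [0.5609, 0.0061, 0.3155]
eef_rot: [[-0.265, 0.229, 0.937], [0.068, 0.973, -0.219], [-0.962, 0.005, -0.273]]
force: [0.7, 0.5, -0.3]
finger_gap: 0.0126
pos [0.5609 0.0061 0.3155] U 0.5447 V 0.1341 Z 0.3155 tilt 15.8 force [ 0.7  0.5 -0.3] T [ 0.   0.  -0.1] gap 0.0126 t 24.55 J [ -4.  21.  51.   3. 123.  10.]
pan angle of grasp pt 47.0 radius mm 190.9 (191.6)
to target [-24.7   0.1  29.1] [ 0.1 14.2 -0.3]
```

```bash
python3 -m crank '[{"claw":255,"slide":[-4.3,0,3.7],"rotation":[0,1.9,0]},{"claw":255,"slide":[-4.3,0,3.7],"rotation":[0,1.9,0]},{"claw":255,"slide":[-4.3,0,3.7],"rotation":[0,1.9,0]},{"claw":255,"slide":[-4.3,0,3.7],"rotation":[0,1.9,0]},{"claw":255,"slide":[-4.3,0,3.7],"rotation":[0,1.9,0]},{"claw":255,"slide":[-4.3,0,3.7],"rotation":[0,1.9,0]},{"claw":255,"slide":[-2,0,1.7],"rotation":[0,1,0]},{"claw":255,"slide":[0,0,0],"rotation":[0,0,0]}]' 40; python3 hp.py 60.2 30 22; python3 -c "
from wl import *
for n in('wrist','scene','side'):
    im=cam(n);cv2.imwrite('pics/x_%s.png'%n,im['pixels'])"
```

```text
t: 25.55
tool_pos: [0.5943, -0.0017, 0.3321]
eef_rot: [[-0.469, 0.229, 0.853], [0.114, 0.973, -0.199], [-0.876, 0.004, -0.483]]
force: [-1.8, -0.0, 1.1]
finger_gap: 0.0124
pos [ 0.5943 -0.0017  0.3321] U 0.5790 V 0.1341 Z 0.3321 tilt 28.9 force [-1.8 -0.   1.1] T [-0.   0.3 -0. ] gap 0.0124 t 25.55 J [ -6.  40.  26.   6. 142.  12.]
pan angle of grasp pt 59.4 radius mm 190.6 (191.6)
to target [ 0.5 -0.1  0.7] [ 0.1  1.1 -0.2]
```

View pics/x_scene.png

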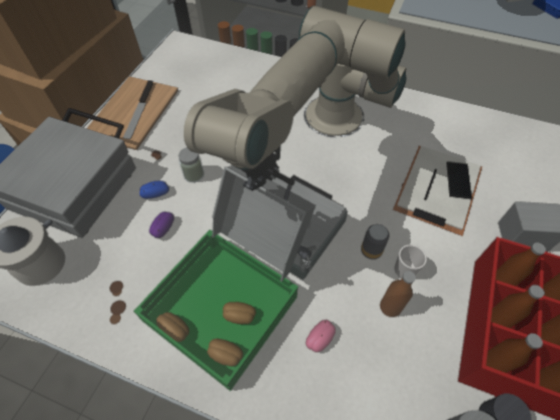

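View pics/x_side.png

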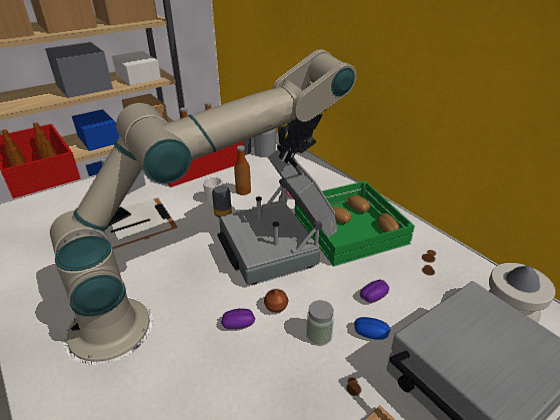

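Both views show all three potatoes in the crate, at scene (239,312), (173,326) and (225,352). The empty pan is tipped to about 59° and still held. Now I ease it back.

```bash
python3 -m crank '[{"claw":255,"slide":[2.5,0,-2.2],"rotation":[0,-1.1,0]},{"claw":255,"slide":[4.3,0,-3.8],"rotation":[0,-1.9,0]},{"claw":255,"slide":[4.3,0,-3.8],"rotation":[0,-1.9,0]},{"claw":255,"slide":[4.3,0,-3.8],"rotation":[0,-1.9,0]},{"claw":255,"slide":[4.3,0,-3.8],"rotation":[0,-1.9,0]},{"claw":255,"slide":[4.3,0,-3.8],"rotation":[0,-1.9,0]},{"claw":255,"slide":[4.3,0,-3.8],"rotation":[0,-1.9,0]},{"claw":255,"slide":[4.3,0,-3.8],"rotation":[0,-1.9,0]}]' 40; python3 hp.py 30 0 22
```

```text
t: 26.7
tool_pos: [0.5582, 0.0068, 0.3133]
eef_rot: [[-0.224, 0.231, 0.947], [0.058, 0.973, -0.224], [-0.973, 0.005, -0.231]]
force: [0.3, -0.2, -0.1]
finger_gap: 0.0129
pos [0.5582 0.0068 0.3133] U 0.5419 V 0.1341 Z 0.3133 tilt 13.4 force [ 0.3 -0.2 -0.1] T [0.1 0.3 0. ] gap 0.0129 t 26.7 J [ -4.  19.  54.   3. 120.  10.]
pan angle of grasp pt 45.8 radius mm 190.8 (191.6)
to target [ 42.4  -0.3 -29.1] [ -0.1 -13.4  -0.3]
```

```bash
python3 -m crank '[{"claw":255,"slide":[4.6,0,-4.1],"rotation":[0,-1.8,0]},{"claw":255,"slide":[4.6,0,-4.1],"rotation":[0,-1.8,0]},{"claw":255,"slide":[4.6,0,-4.1],"rotation":[0,-1.8,0]},{"claw":255,"slide":[4.6,0,-4.1],"rotation":[0,-1.8,0]},{"claw":255,"slide":[4.6,0,-4.1],"rotation":[0,-1.8,0]},{"claw":255,"slide":[4.6,0,-4.1],"rotation":[0,-1.8,0]},{"claw":255,"slide":[4.6,0,-4.1],"rotation":[0,-1.8,0]},{"claw":255,"slide":[4.6,0,-4.1],"rotation":[0,-1.8,0]}]' 40; python3 hp.py 18 -12 22
```

```text
t: 27.7
tool_pos: [0.5215, 0.0154, 0.2809]
eef_rot: [[0.03, 0.231, 0.972], [-0.002, 0.973, -0.232], [-1.0, 0.005, 0.03]]
force: [-1.8, -0.0, -1.2]
finger_gap: 0.0124
pos [0.5215 0.0154 0.2809] U 0.5042 V 0.1340 Z 0.2809 tilt -1.7 force [-1.8 -0.  -1.2] T [0.1 0.4 0. ] gap 0.0124 t 27.7 J [ -2.   1.  77.  -0. 101.  11.]
pan angle of grasp pt 29.8 radius mm 191.1 (191.6)
to target [ 32.1  -0.3 -22.1] [ -0.2 -10.3  -0.3]
```

```bash
python3 -m crank '[{"claw":255,"slide":[3.5,0,-3.1],"rotation":[0,-1.4,0]},{"claw":255,"slide":[3.5,0,-3.1],"rotation":[0,-1.4,0]},{"claw":255,"slide":[3.5,0,-3.1],"rotation":[0,-1.4,0]},{"claw":255,"slide":[3.5,0,-3.1],"rotation":[0,-1.4,0]},{"claw":255,"slide":[3.5,0,-3.1],"rotation":[0,-1.4,0]},{"claw":255,"slide":[3.5,0,-3.1],"rotation":[0,-1.4,0]},{"claw":255,"slide":[3.5,0,-3.1],"rotation":[0,-1.4,0]},{"claw":255,"slide":[3.5,0,-3.1],"rotation":[0,-1.4,0]}]' 40; python3 hp.py 10 -20 22
```

```text
t: 28.7
tool_pos: [0.4991, 0.0206, 0.2479]
eef_rot: [[0.228, 0.232, 0.946], [-0.05, 0.973, -0.226], [-0.972, 0.005, 0.234]]
force: [-1.3, -0.0, -2.4]
finger_gap: 0.0128
pos [0.4991 0.0206 0.2479] U 0.4813 V 0.1340 Z 0.2479 tilt -13.5 force [-1.3 -0.  -2.4] T [0.  0.5 0. ] gap 0.0128 t 28.7 J [ -0. -12.  93.  -3.  85.  13.]
pan angle of grasp pt 16.9 radius mm 191.3 (191.6)
to target [ 19.7  -0.1 -13.2] [-0.3 -6.5 -0.2]
```

```bash
python3 -m crank '[{"claw":255,"slide":[2.8,0,-2.3],"rotation":[0,-1.1,0]},{"claw":255,"slide":[2.8,0,-2.3],"rotation":[0,-1.1,0]},{"claw":255,"slide":[2.6,0,-2.2],"rotation":[0,-1.1,0]},{"claw":255,"slide":[2.6,0,-2.2],"rotation":[0,-1.1,0]},{"claw":255,"slide":[2.6,0,-2.2],"rotation":[0,-1.1,0]},{"claw":255,"slide":[2.6,0,-2.2],"rotation":[0,-1.1,0]},{"claw":255,"slide":[2.4,0,-2],"rotation":[0,-1,0]},{"claw":255,"slide":[2,0,-1.7],"rotation":[0,-0.8,0]}]' 40; python3 hp.py 2 -28 22
```

```text
t: 29.7
tool_pos: [0.4877, 0.0232, 0.2208]
eef_rot: [[0.371, 0.232, 0.899], [-0.085, 0.973, -0.216], [-0.925, 0.004, 0.381]]
force: [-3.2, -1.1, -2.3]
finger_gap: 0.0124
pos [0.4877 0.0232 0.2208] U 0.4695 V 0.1340 Z 0.2208 tilt -22.4 force [-3.2 -1.1 -2.3] T [ 0.   0.8 -0.1] gap 0.0124 t 29.7 J [  1. -20. 104.  -6.  74.  15.]
pan angle of grasp pt 7.4 radius mm 191.3 (191.6)
to target [ 16.1  -0.  -10.3] [-0.3 -5.6 -0.1]
```

```bash
python3 -m crank '[{"claw":255,"slide":[2,0,-1.6],"rotation":[0,-0.8,0]},{"claw":255,"slide":[2,0,-1.6],"rotation":[0,-0.8,0]},{"claw":255,"slide":[2,0,-1.5],"rotation":[0,-0.8,0]},{"claw":255,"slide":[2,0,-1.5],"rotation":[0,-0.8,0]},{"claw":255,"slide":[2,0,-1.5],"rotation":[0,-0.8,0]},{"claw":255,"slide":[1.6,0,-1.2],"rotation":[0,-0.6,0]},{"claw":255,"slide":[1.2,0,-1],"rotation":[0,-0.5,0]},{"claw":255,"slide":[1,0,-0.8],"rotation":[0,-0.5,0]}]' 40; python3 hp.py 0 -30 22
```

```text
t: 30.7
tool_pos: [0.4824, 0.0244, 0.2013]
eef_rot: [[0.46, 0.232, 0.857], [-0.106, 0.973, -0.206], [-0.882, 0.003, 0.472]]
force: [-2.8, -0.2, -3.8]
finger_gap: 0.0127
pos [0.4824 0.0244 0.2013] U 0.4641 V 0.1339 Z 0.2013 tilt -28.2 force [-2.8 -0.2 -3.8] T [ 0.1  0.9 -0. ] gap 0.0127 t 30.7 J [  3. -24. 111.  -8.  66.  18.]
pan angle of grasp pt 1.0 radius mm 191.4 (191.6)
to target [ 5.2  0.1 -1.7] [-0.3 -1.8 -0.1]
```

```bash
python3 -m crank '[{"claw":255,"slide":[1,0,-0.8],"rotation":[0,-0.4,0]},{"claw":255,"slide":[1,0,-0.8],"rotation":[0,-0.4,0]},{"claw":255,"slide":[1,0,-0.8],"rotation":[0,-0.4,0]},{"claw":255,"slide":[1,0,-0.8],"rotation":[0,-0.3,0]},{"claw":255,"slide":[0.8,0,-0.6],"rotation":[0,0,0]},{"claw":255,"slide":[0.8,0,-0.6],"rotation":[0,0,0]},{"claw":255,"slide":[0,0,0],"rotation":[0,0,0]},{"claw":255,"slide":[0,0,0],"rotation":[0,0,0]}]' 40; python3 hp.py 0 -30 22
```

```text
t: 31.7
tool_pos: [0.4817, 0.0246, 0.1969]
eef_rot: [[0.488, 0.232, 0.842], [-0.113, 0.973, -0.203], [-0.866, 0.004, 0.5]]
force: [-3.7, -0.9, -3.0]
finger_gap: 0.0123
pos [0.4817 0.0246 0.1969] U 0.4633 V 0.1339 Z 0.1969 tilt -30.0 force [-3.7 -0.9 -3. ] T [ 0.   0.9 -0. ] gap 0.0123 t 31.7 J [  3. -26. 113.  -9.  64.  19.]
pan angle of grasp pt -0.5 radius mm 191.4 (191.6)
to target [1.7 0.1 0.9] [-0.3  0.  -0.1]
```

It is back at the pose it had when gripped. I press 1 mm to seat it, then open.

```bash
python3 -m crank '[{"claw":255,"slide":[0.7,0,-0.5],"rotation":[0,0,0]},{"claw":255,"slide":[0.7,0,-0.5],"rotation":[0,0,0]},{"claw":255,"slide":[0,0,0],"rotation":[0,0,0]},{"claw":160,"slide":[0,0,0],"rotation":[0,0,0]},{"claw":160,"slide":[0,0,0],"rotation":[0,0,0]},{"claw":160,"slide":[0,0,0],"rotation":[0,0,0]},{"claw":160,"slide":[0,0,0],"rotation":[0,0,0]},{"claw":160,"slide":[0,0,0],"rotation":[0,0,0]}]' 40; python3 hp.py 0 -30 22;python3 -m crank '[{"claw":160,"slide":[-6,0,0],"rotation":[0,0,0]},{"claw":160,"slide":[-12,0,0],"rotation":[0,0,0]},{"claw":160,"slide":[-15,0,0],"rotation":[0,0,0]},{"claw":160,"slide":[-15,0,0],"rotation":[0,0,0]},{"claw":160,"slide":[-20,0,0],"rotation":[0,0,0]},{"claw":160,"slide":[-20,0,0],"rotation":[0,0,0]},{"claw":160,"slide":[-20,0,0],"rotation":[0,0,0]},{"claw":160,"slide":[0,0,0],"rotation":[0,0,0]}]' 40; python3 hp.py 0 -30 22;python3 -c "
from wl import *
for n in('wrist','scene','side'):
    im=cam(n);cv2.imwrite('pics/y_%s.png'%n,im['pixels']);pickle.dump(im,open('y_%s.pkl'%n,'wb'))"; python3 hd.py y_wrist.pkl; python3 hd.py y_scene.pkl
```

```text
t: 32.7
tool_pos: [0.4841, 0.0248, 0.2005]
eef_rot: [[0.497, 0.232, 0.836], [-0.112, 0.973, -0.203], [-0.86, 0.007, 0.51]]
force: [0.5, 0.4, 0.3]
finger_gap: 0.0315
pos [0.4841 0.0248 0.2005] U 0.4656 V 0.1347 Z 0.2005 tilt -30.7 force [0.5 0.4 0.3] T [0.  0.1 0. ] gap 0.0315 t 32.7 J [  3. -26. 113.  -9.  63.  19.]
pan angle of grasp pt 0.7 radius mm 190.2 (191.6)
to target [ 3.6 -0.8 -2.9] [-0.4  0.7 -0.2]
t: 33.7
tool_pos: [0.4268, 0.0378, 0.3021]
eef_rot: [[0.503, 0.231, 0.833], [-0.111, 0.973, -0.203], [-0.857, 0.009, 0.515]]
force: [-0.4, -0.0, -0.4]
finger_gap: 0.0319
pos [0.4268 0.0378 0.3021] U 0.4069 V 0.1343 Z 0.3021 tilt -31.0 force [-0.4 -0.  -0.4] T [0.1 0.3 0. ] gap 0.0319 t 33.7 J [  6. -37. 109. -10.  79.  19.]
pan angle of grasp pt 17.3 radius mm 286.5 (191.6)
to target [120.9  -1.1  -4.8] [-0.4  1.  -0.4]
3518 U [0.4458 0.4474 0.4507 0.4553 0.4727] V [0.0766 0.1444 0.1947] Z [0.2164 0.2207 0.2231]
slope deg 0.17782323583039067
wall 2974 [0.4938 0.4962 0.5084] Z 0.23232509599682932
478 U [0.4245 0.4529 0.4588 0.4666 0.4738] V [-1.2204  0.1403  0.7715] Z [0.211  0.2204 0.2345]
slope deg 0.5517188468142491
wall 382 [0.497  0.502  0.5095] Z 0.23156285088229656
```

View pics/y_scene.png

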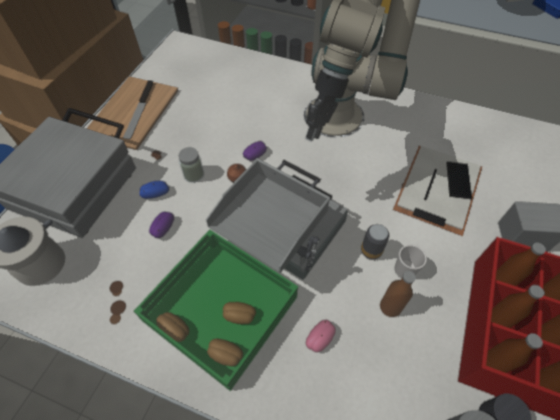

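View pics/y_side.png

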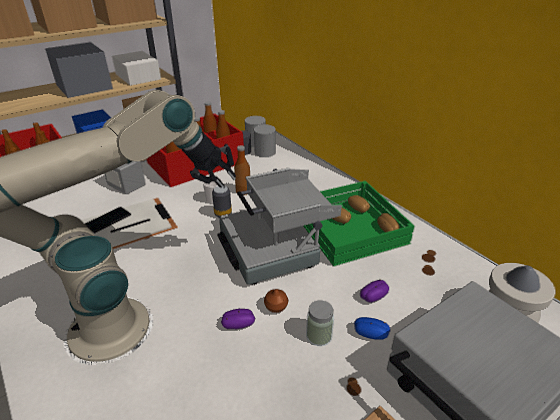

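View pics/y_wrist.png

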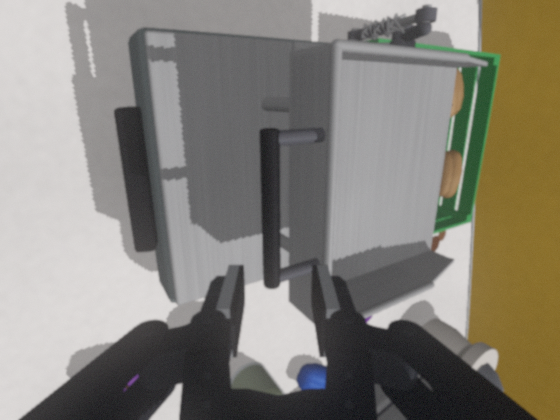

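The pictures show the empty pan upright. Its handle is at U 0.446–0.456, Z 0.221, the same as before tipping. The potatoes are in the crate at (239,312), (173,326) and (225,352), the bystanders are where they were, and the gripper is clear. I hand it in.

```bash
python3 -c "
from cell import *
print(job_done())"
```

```text
the job is handed in; nothing more can be done
None
```

The job is done and handed in at about 34 s, within the 72 s limit. Both loose brown potatoes went into the pan beside the third, and I tipped the pan by its handle to about 59°. All three dropped into the crate. I then lowered the empty pan back to its stop, still gripped, and let go.

- **Last checks:** the handle and back wall read the same as before tipping, and the scene and side views show all three potatoes in the crate. By eye, the onion, can, jar, bottle, cup and coloured look-alikes are unmoved. The gripper is clear of everything, and the force on it reads about zero.
- **Forces:** the wrist force never read above about 5 N at the end of any step while the pan was moving.
- **Disagreements:** the scene and side cameras put the pan's walls about 6 mm apart across its width, so I used the mean. After release, the tool sprang up about 4 mm as the fingers opened. No check failed.

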